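Seal the hygiene samples in order

TASK

Close the sample vials in the rack: with the fingertips, gently press the raised caps down until each is fully home, first the one with the green sticker, then the yellow, then the blue. Do not lift or pull any vial or cap out, do not touch the vial without a sticker, and leave everything else on the table where it is.

Things in the scene. Friction and masses are not known exactly. Their poses are not given: they have to be found in the camera images.
- rack: white two-tier vial rack with grey end cheeks, fixed to the table, 64 (x) x 272 (y) x 46 mm; origin at the centre of its underside, y along the row, z up. Four holes 66 mm apart, at y = -99, -33, +33, +99 mm; the vials stand 8 mm above its underside. Which vial stands in which hole varies.
- vial_green: loose glass sample vial with a round green sticker (21 mm) on top of its cap; the cap stands a few mm too high. Body 28 mm in diameter and 68 mm tall (neck included), 32 g; with the cap home 78 mm tall. Origin at the centre of its underside, z up.
- vial_green_cap (a joint): how far this cap stands above fully home, in m: 0 = home; it starts between 0.007 and 0.010. The push-on cap slides straight down against about 2.5 N of friction plus 60 N per m/s, stays where it is left, and meets a hard stop at 0.
- vial_green_cap_top (a point): centre of the top face of this cap (24 mm in diameter), moving with it; with the cap home it lies 78.5 mm above the vial's underside
- vial_yellow: loose glass sample vial with a round yellow sticker (21 mm) on top of its cap; the cap stands a few mm too high. Body 28 mm in diameter and 68 mm tall (neck included), 32 g; with the cap home 78 mm tall. Origin at the centre of its underside, z up.
- vial_yellow_cap (a joint): how far this cap stands above fully home, in m: 0 = home; it starts between 0.007 and 0.010. The push-on cap slides straight down against about 2.5 N of friction plus 60 N per m/s, stays where it is left, and meets a hard stop at 0.
- vial_yellow_cap_top (a point): centre of the top face of this cap (24 mm in diameter), moving with it; with the cap home it lies 78.5 mm above the vial's underside
- vial_blue: loose glass sample vial with a round blue sticker (21 mm) on top of its cap; the cap stands a few mm too high. Body 28 mm in diameter and 68 mm tall (neck included), 32 g; with the cap home 78 mm tall. Origin at the centre of its underside, z up.
- vial_blue_cap (a joint): how far this cap stands above fully home, in m: 0 = home; it starts between 0.007 and 0.010. The push-on cap slides straight down against about 2.5 N of friction plus 60 N per m/s, stays where it is left, and meets a hard stop at 0.
- vial_blue_cap_top (a point): centre of the top face of this cap (24 mm in diameter), moving with it; with the cap home it lies 78.5 mm above the vial's underside
- vial_plain: loose glass sample vial with a plain white cap without sticker, already fully closed. Body 28 mm in diameter and 68 mm tall (neck included), 32 g; with the cap home 78 mm tall. Origin at the centre of its underside, z up.
- vial_plain_cap (a joint): how far this cap stands above fully home, in m: 0 = home; it starts at 0. The push-on cap slides straight down against about 2.5 N of friction plus 60 N per m/s, stays where it is left, and meets a hard stop at 0.
- vial_plain_cap_top (a point): centre of the top face of this cap (24 mm in diameter), moving with it; with the cap home it lies 78.5 mm above the vial's underside
- tumbler: loose frosted aqua plastic tumbler, 92 mm in diameter at the rim, 160 mm tall, at the left side of the table; a bystander. Origin at the centre of its underside.
- shaker: loose shaker with a grey top, 44 mm in diameter, 90 mm tall, at the left side of the table; a bystander. Origin at the centre of its underside.
- glass: loose drinking glass, 81 mm in diameter, 93 mm tall, at the right side of the table; a bystander. Origin at the centre of its underside.
Things that resemble listed ones, but are neither listed nor needed, are in the scene too. Leave any orange look-alike of the vial_yellow alone.

How it is judged (in metres and radians):
On the way, in this order (a step that is already met when the one before it is completed fails the run):
1. the green cap is pressed home (value of joint vial_green_cap below 0.002 m), for 0.1 s.
2. the yellow cap is pressed home (value of joint vial_yellow_cap below 0.002 m), for 0.1 s.
3. the blue cap is pressed home (value of joint vial_blue_cap below 0.002 m), for 0.1 s.
At the end, for the whole second after the job is handed in: All four caps are within 2 mm of fully home, and all four vials stand upright (within 0.15 rad), seated in the rack (raised less than 4 mm) and at rest (value of joint each of vial_green_cap, vial_yellow_cap, vial_blue_cap, vial_plain_cap below 0.002 m and z of each of vial_green, vial_yellow, vial_blue, vial_plain in the frame of rack below 0.012 m and angle between each of vial_green, vial_yellow, vial_blue, vial_plain's own z axis and vertical below 0.15 rad and linear speed of each of vial_green, vial_yellow, vial_blue, vial_plain below 0.02 m/s); the robot touches nothing.
It fails at once if a cap is pushed down out of turn (to less than 5 mm above home while one that comes before it still stands more than 3 mm up) ((value of joint vial_yellow_cap below 0.005 m and value of joint vial_green_cap above 0.003 m) or (value of joint vial_blue_cap below 0.005 m and value of joint vial_green_cap above 0.003 m) or (value of joint vial_blue_cap below 0.005 m and value of joint vial_yellow_cap above 0.003 m)).
It fails at once if a vial is pressed with more than 25 N (contact force between any of vial_green, vial_yellow, vial_blue and the arm above 25 N).
It fails at once if the vial without sticker is touched with more than 1 N (contact force between vial_plain and the arm above 1 N).
It fails at once if a cap is pulled up, or a vial is lifted more than 6 mm or tipped by more than 0.3 rad (value of joint any of vial_green_cap, vial_yellow_cap, vial_blue_cap above 0.014 m or z of any of vial_green, vial_yellow, vial_blue, vial_plain in the frame of rack above 0.014 m or angle between any of vial_green, vial_yellow, vial_blue, vial_plain's own z axis and vertical above 0.3 rad).
It fails at once if the tumbler, shaker or glass is moved more than 15 mm (distance of any of tumbler, shaker, glass from where it was at the start of the episode above 0.015 m).
It also fails if it takes over 38 s, if anything falls off the work surface, if the arm or the gripper's body presses on something with over 40 N, if the wrist force passes 120 N, or if a joint passes its speed limit or range.

ROBOT

A 6-joint arm with a two-finger parallel gripper is mounted at the origin on a cart in front of the work surface, level with it; the furniture and walls round the work are solid. World frame = base frame: x ahead of the robot, y to its left, z up, the work surface at z = 0. Lengths are in mm, angles in rad, forces in N, time in s.
With the tool pointing down it reaches from about 300 to 775 mm from the base axis. Payload 14.6 kg.
Tool frame: the origin (TCP) lies on the centre line of the jaws, within the pads' length; the fingertips stand 25 mm ahead of it and the grasp point (between the pads) lies 6 mm ahead of it; z points along the fingers, y is the line along which they close (so a half turn about z gives the same grasp; the last joint's range is limited). The gripper opens to 94 mm and grips with 3 to 60 N. Pads are 16 mm wide; open, the fingers measure 119 mm over their backs; the gripper's body (75 mm by 177 mm) begins 78 mm behind the grasp point.
Start: joints at [1.122, 0.3, 1.521, -0, 1.321, -0.067], TCP at [204.922, 510.388, 230.446] pointing down, gripper open.
Joint ranges: [-3.03, 3.03], [-0.79, 2.21], [0.23, 2.52], [-1.04, 4.18], [0, 3.07], [-2.55, 2.55]. Speed limits (rad/s): [2.22, 2.22, 2.57, 3.14, 3.14, 3.14].

INTERFACE

Orientations are given as a 3x3 rotation matrix whose columns are the frame's x, y, z axes.
In Python, from workcell import telemetry, optics, arm, models gives the robot as it stands. The module is installed in compiled form; this text tells all that it offers.
- The arm moves only by the shell command python3 -m inch 'ROWS'. ROWS is JSON, a list of rows, each an object of numbers: "ax", "ay", "az": the turn, a rotation vector about the tool's x, y, z scaled (see below); "x", "y", "z": the shift along the tool's x, y, z scaled (see below); "fingers": the opening, from 0 (shut) to 1 (fully open). A call has 1 to 5 rows; each row is the pose to reach, as a shift and turn from the pose commanded when the call began, along the tool's axes at that moment, turning the shorter way round; what a row does not reach only later rows make up. The controller multiplies each number of a shift by 20 cm and each number of a turn by 2 pi rad. A row lasts 1/8 s, in which the tool goes at most 62.5 mm and 10.7 degrees, less where a joint would pass 70% of its speed; a pose out of reach is approached as far as the arm can. A call with a number of a shift or a turn outside -1 to 1 is refused whole. A call with a gripper value outside its range is refused whole. The fingers move at their own pace and stop on an object; the grip force is fixed at half the most. Time passes only in rows, so rows that repeat a pose let the fingers close. It gives the time, the measured TCP pose, the force, the opening and the grip force at its end, in the units of the state.
- telemetry.observe(): the state, without advancing time (a new reading comes with each control period).
- optics.grab_frame(name): name is "side" or "top" or "wrist"; returns a dict with "image" (420x560x3 uint8, red, green, blue), "fx", "fy", "cx", "cy" (pixels), "cam_to_world" (4x4, takes a point from camera to world coordinates). Camera axes: x right, y down, z forward; pixel columns grow to the right and rows downward; lengths in mm; the calibration is good to about 2 mm. A picture is of the moment at which its call begins. There is no depth.
- arm.sign_off(): hands the job in; it is judged then, once.
Trained networks look in the newest picture that a camera, given by its name, has taken for a name from the list of things; names that differ only in an ending like _2 or _b are one class to them, and where a whole thing is asked for, a point or a joint stands for the part that bears it (a point fixed in the world has none). Each returns a list of dicts, best first, with "confidence" (0 to 1); they miss things now and then, are a little off and sometimes report something else, mostly with a low value. They report only what shows in the picture. A call takes as long as a camera call. They do not tell look-alikes from the thing itself.
- models.search_frame(camera, thing): "point" ([x, y, z] in mm, in world coordinates, good to about 4 mm: the middle of the surface that is visible of it).
- models.trace(camera, thing): "mask" (420x560 bool, what is visible of it).
- models.landmark_of(camera, thing): "point" ([x, y, z] in mm, in world coordinates, good to about 4 mm: a listed point, or the origin of a listed thing).
The state is a dict: "time_s": time; "qpos": joint angles; "dq": joint speeds; "joint_efforts": joint torques, N m; "position": TCP position; "eef_rot": TCP orientation; "contact_force": force on the tool from outside, world axes, zero at the start; "moment": the same for the moment, N m; "grip_width": finger opening in mm; "grasp_force": force on a finger pad.
Only numpy, scipy, OpenCV 4.12 (cv2) and the standard library are available. Lean on these libraries where they do the work, as an engineer would, in place of code of your own. Each camera call takes 0.05 s, during which the arm holds its last target. There are 200 camera calls.

## Working session

There is one attempt and no reset: what is moved stays moved. The work goes in short steps, Python scripts to look and compute and a shell command to move; the robot and the scene stay as the last step left them, time stands still between calls to the robot, and variables do not carry over. Pictures are saved under pics/ and viewed, at most 10 in all, crops included, and the job is handed in when it is done.

```bash
mkdir -p pics
python3 - <<'E'
from workcell import telemetry, optics, models
import cv2, numpy as np
s=telemetry.observe(); print(s['time_s'],s['position'],s['eef_rot'],s['grip_width'],s['contact_force'])
ims=[]
for c in ['top','side']:
    f=optics.grab_frame(c); ims.append(f['image'])
    cv2.imwrite(f'pics/{c}0.png',f['image'][:,:,::-1])
    for t in ['green','yellow','blue','plain']:
        print(c,t,[(np.round(d['point'],0).tolist(),round(d['confidence'],2)) for d in models.landmark_of(c,f'vial_{t}_cap_top')[:3]])
    print(c,'rack',[(np.round(d['point'],0).tolist(),round(d['confidence'],2)) for d in models.landmark_of(c,'rack')[:2]])
print(telemetry.observe()['time_s'])
E
```

```text
0.0 [204.82337786 510.20542132 229.89236977] [[-9.28004369e-01  3.72568996e-01 -4.84578624e-04]
 [ 3.72569303e-01  9.28003831e-01 -1.00242071e-03]
 [ 7.62199442e-05 -1.11078991e-03 -9.99999380e-01]] 94.17762619988684 [-0.5488665   0.02071738  0.20826187]
top green [([453.0, 188.0, 92.0], 0.58), ([460.0, 366.0, -1.0], 0.56)]
top yellow [([628.0, -2.0, 80.0], 0.61), ([500.0, 66.0, 92.0], 0.57), ([490.0, 91.0, -3.0], 0.4)]
top blue [([477.0, 126.0, 96.0], 0.63), ([452.0, 189.0, 94.0], 0.34)]
top plain [([528.0, -5.0, 85.0], 0.52), ([454.0, 190.0, 96.0], 0.4)]
top rack [([488.0, 89.0, -2.0], 0.92), ([502.0, 63.0, 9.0], 0.24)]
side green [([617.0, 366.0, 2.0], 0.52), ([451.0, 186.0, 92.0], 0.51)]
side yellow [([528.0, -2.0, 87.0], 0.7), ([506.0, 62.0, 94.0], 0.58), ([632.0, -4.0, 76.0], 0.44)]
side blue [([472.0, 124.0, 91.0], 0.66)]
side plain [([528.0, 1.0, 85.0], 0.68)]
side rack [([492.0, 93.0, -4.0], 0.76)]
0.6
```

View pics/top0.png

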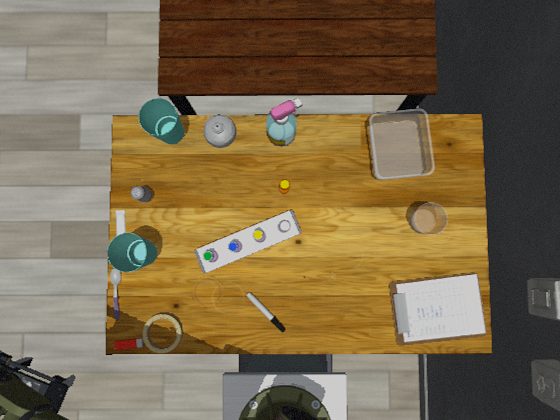

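View pics/side0.png

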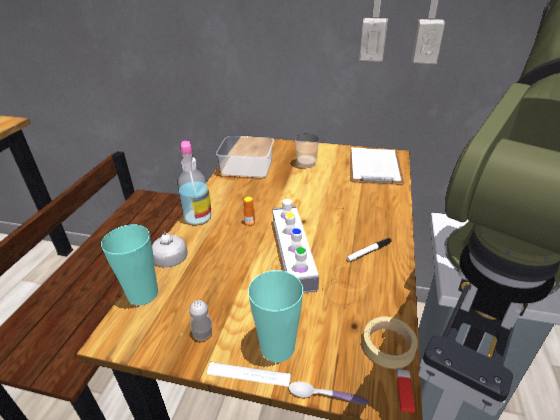

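The top picture shows the rack with green (209,256), blue (234,246), yellow (258,235) and plain (284,226). The look-alike with the yellow/orange cap stands outside the rack at (284,185). In the side view it is an orange bottle at (249,212). The yellow meant is the one in the rack, at (258,235) top and (290,217) side. Next I'll confirm this in a crop and triangulate the stickers.

```bash
cat > h.py <<'E'
import numpy as np, cv2
from workcell import telemetry, optics
def ray(f,u,v):
    T=np.array(f['cam_to_world']); d=T[:3,:3]@[(u-f['cx'])/f['fx'],(v-f['cy'])/f['fy'],1]
    return T[:3,3],d/np.linalg.norm(d)
def atz(f,u,v,z):
    o,d=ray(f,u,v); return o+d*(z-o[2])/d[2]
R={'green':(45,80),'yellow':(22,35),'blue':(110,130)}
def blob(img,c,near,r=9):
    h=cv2.cvtColor(img,cv2.COLOR_RGB2HSV); m=cv2.inRange(h,(R[c][0],150,60),(R[c][1],255,255))
    n,l,s,ce=cv2.connectedComponentsWithStats(m)
    k=[i for i in range(1,n) if np.hypot(*(ce[i]-near))<r]
    k=max(k,key=lambda i:s[i,4]) if k else None
    return (ce[k],s[k,4]) if k else None
E
python3 - <<'E'
from h import *
px={'top':{'green':(209,256),'blue':(234,246),'yellow':(258,235)},'side':{'green':(301,253),'blue':(297,233),'yellow':(290,217)}}
F={c:optics.grab_frame(c) for c in px}
for k in ['green','yellow','blue']:
    b={c:blob(F[c]['image'],k,px[c][k]) for c in px}; print(k,b)
    if all(b.values()):
        (o1,d1),(o2,d2)=[ray(F[c],*b[c][0]) for c in px]
        t=np.linalg.lstsq(np.c_[d1,-d2],o2-o1,rcond=None)[0]
        p,q=o1+t[0]*d1,o2+t[1]*d2; print('tri',np.round((p+q)/2,1),'gap',np.linalg.norm(p-q).round(1))
    for c in px:
        if b[c]: print(c,'z95',atz(F[c],*b[c][0],95).round(1))
a=F['top']['image'][170:280,190:310]; b=F['side']['image'][190:300,220:340]
cv2.imwrite('pics/crop.png',cv2.resize(np.hstack([a,b]),None,fx=3.3,fy=3.3,interpolation=2)[:,:,::-1])
E
```

```text
green {'top': (array([207.0952381 , 255.54761905]), np.int32(42)), 'side': (array([300.61538462, 250.15384615]), np.int32(39))}
tri [452.9 185.5  95.9] gap 1.1
top z95 [452.4 185.5  95. ]
side z95 [453.6 184.5  95. ]
yellow {'top': (array([257.32653061, 234.42857143]), np.int32(49)), 'side': (array([289.4137931 , 214.72413793]), np.int32(29))}
tri [504.5  62.8  93.8] gap 1.7
top z95 [503.7  62.6  95. ]
side z95 [505.   64.4  95. ]
blue {'top': (array([232.27659574, 246.34042553]), np.int32(47)), 'side': (array([296.10526316, 230.97368421]), np.int32(38))}
tri [475.4 124.   96.4] gap 1.5
top z95 [474.6 124.   95. ]
side z95 [476.5 122.3  95. ]
```

View pics/crop.png

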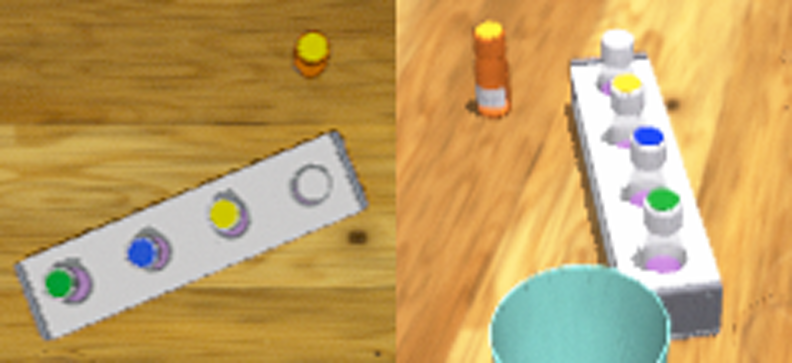

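The crop confirms it. The yellow-stickered cap in the rack (left half, 225,213) is the glass vial meant, and the orange-bodied bottle (313,48) stays untouched. I'll move towards green with the fingers shut.

```bash
python3 -m inch '[{"x":-0.88,"y":-0.52,"fingers":0},{"x":-0.88,"y":-0.52,"fingers":0},{"x":-0.88,"y":-0.52,"fingers":0},{"x":-0.88,"y":-0.52,"fingers":0},{"x":-0.88,"y":-0.52,"fingers":0}]'
```

```text
$[0]: bad value
```

```bash
python3 -m inch '[{"x":-0.875,"y":-0.525,"z":0.2,"fingers":0},{"x":-0.875,"y":-0.525,"z":0.2,"fingers":0},{"x":-0.875,"y":-0.525,"z":0.2,"fingers":0},{"x":-0.875,"y":-0.525,"z":0.2,"fingers":0},{"x":-0.875,"y":-0.525,"z":0.2,"fingers":0}]'
python3 - <<'E'
from h import *
s=telemetry.observe(); print(s['position'],s['eef_rot'],s['grip_width'],s['contact_force'],s['time_s'])
p=np.array(s['position'])
for n,t in dict(green=(453,185.5),yellow=(504.5,62.8),blue=(475.4,124)).items():
    print(n,(np.array(s['eef_rot']).T@(np.array([*t,p[2]])-p)/200).round(4))
f=optics.grab_frame('wrist'); cv2.imwrite('pics/w1.png',f['image'][:,:,::-1])
E
```

```text
[204.93636815 510.37461526 230.4293751 ] [[-9.27997619e-01  3.72586123e-01  1.73515743e-05]
 [ 3.72586122e-01  9.27997618e-01 -5.01049734e-05]
 [-3.47706374e-05 -4.00323403e-05 -9.99999999e-01]] 93.97481209588878 [1.27431758 0.06616073 0.61120992] 0.7
green [-1.7562e+00 -1.0453e+00  1.0000e-04]
yellow [-2.2238e+00 -1.5187e+00  1.0000e-04]
blue [-1.9747e+00 -1.2889e+00  1.0000e-04]$[0]: bad value
```

View pics/w1.png

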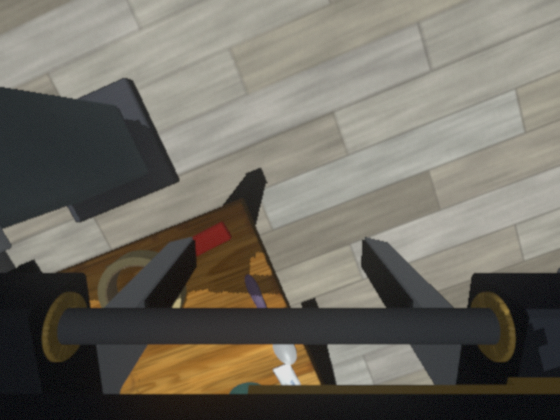

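The moves were refused, so a row probably needs every field. The wrist view shows the open fingers over the table's left edge. I'll resend with all fields.

```bash
python3 -m inch '[{"ax":0,"ay":0,"az":0,"x":-0.88,"y":-0.52,"z":0,"fingers":0},{"ax":0,"ay":0,"az":0,"x":-0.88,"y":-0.52,"z":0,"fingers":0},{"ax":0,"ay":0,"az":0,"x":-0.88,"y":-0.52,"z":0,"fingers":0},{"ax":0,"ay":0,"az":0,"x":-0.88,"y":-0.52,"z":0,"fingers":0},{"ax":0,"ay":0,"az":0,"x":-0.88,"y":-0.52,"z":0,"fingers":0}]'
```

```text
time_s: 1.38
position: [329.8, 348.2, 230.6]
eef_rot: [[-0.927, 0.374, 0.0], [0.374, 0.927, 0.0], [0.0, 0.0, -1.0]]
contact_force: [0.4, 0.4, 0.1]
grip_width: 47.6
grasp_force: 0.0
```

```bash
python3 -m inch '[{"ax":0,"ay":0,"az":0,"x":-0.876,"y":-0.525,"z":0.25,"fingers":0},{"ax":0,"ay":0,"az":0,"x":-0.876,"y":-0.525,"z":0.25,"fingers":0},{"ax":0,"ay":0,"az":0,"x":-0.876,"y":-0.525,"z":0.25,"fingers":0},{"ax":0,"ay":0,"az":0,"x":-0.876,"y":-0.525,"z":0.25,"fingers":0},{"ax":0,"ay":0,"az":0,"x":-0.876,"y":-0.525,"z":0.25,"fingers":0}]'
python3 - <<'E'
from h import *
s=telemetry.observe(); p=np.array(s['position']);print(p,s['grip_width'],s['contact_force'],s['time_s'])
f=optics.grab_frame('wrist'); cv2.imwrite('pics/w2.png',f['image'][:,:,::-1])
T=np.array(f['cam_to_world'])
for n,t in dict(green=(453,185.5,95.5),yellow=(504.5,62.8,95),blue=(475.4,124,95)).items():
    c=T[:3,:3].T@(np.array(t)-T[:3,3]); print(n,(np.array(s['eef_rot']).T@(np.array([t[0],t[1],p[2]])-p)/200).round(4),'px',f['fx']*c[0]/c[2]+f['cx'],f['fy']*c[1]/c[2]+f['cy'])
E
```

```text
time_s: 2.0
position: [453.0, 186.1, 179.8]
eef_rot: [[-0.928, 0.373, -0.001], [0.373, 0.928, -0.0], [0.001, -0.001, -1.0]]
contact_force: [-0.5, -0.3, 0.7]
grip_width: 1.0
grasp_force: 0.0
[453.04843256 186.05177812 179.84448353] 0.980777347326361 [-0.53402614 -0.32379043  0.73856634] 2.0
green [-0.0008 -0.0026  0.    ] px 277.4600037698426 224.7821094762049
yellow [-4.687e-01 -4.757e-01 -2.000e-04] px 160.2690609550936 336.2646571427382
blue [-2.195e-01 -2.461e-01 -1.000e-04] px 214.42993691306967 279.13564944512177
```

View pics/w2.png

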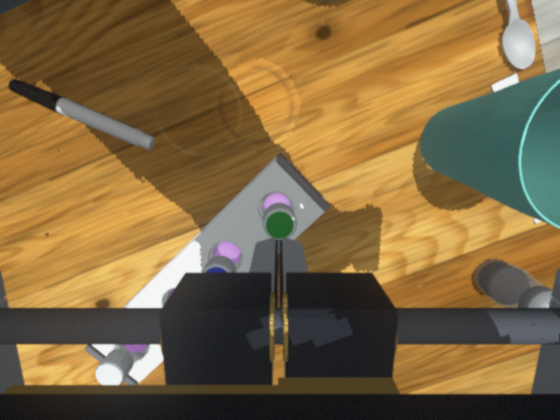

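The green cap shows at (279,225) where I predicted (277,225), with the shut fingertips lined up over it. Descending to 5 mm above it.

```bash
python3 -m inch '[{"ax":0,"ay":0,"az":0,"x":0,"y":0,"z":0.15,"fingers":0},{"ax":0,"ay":0,"az":0,"x":0,"y":0,"z":0.25,"fingers":0},{"ax":0,"ay":0,"az":0,"x":0,"y":0,"z":0.27,"fingers":0},{"ax":0,"ay":0,"az":0,"x":0,"y":0,"z":0.27,"fingers":0}]'
```

```text
time_s: 2.55
position: [452.9, 186.6, 127.1]
eef_rot: [[-0.928, 0.371, 0.001], [0.371, 0.928, 0.0], [-0.0, 0.0, -1.0]]
contact_force: [-1.1, 0.3, -0.0]
grip_width: 0.4
grasp_force: 0.0
```

```bash
python3 -m inch '[{"ax":0,"ay":0,"az":0,"x":0,"y":0,"z":0.015,"fingers":0},{"ax":0,"ay":0,"az":0,"x":0,"y":0,"z":0.03,"fingers":0},{"ax":0,"ay":0,"az":0,"x":0,"y":0,"z":0.04,"fingers":0},{"ax":0,"ay":0,"az":0,"x":0,"y":0,"z":0.05,"fingers":0},{"ax":0,"ay":0,"az":0,"x":0,"y":0,"z":0.05,"fingers":0}]'
```

```text
time_s: 3.18
position: [453.0, 185.5, 116.4]
eef_rot: [[-0.928, 0.373, -0.0], [0.373, 0.928, -0.0], [0.0, -0.0, -1.0]]
contact_force: [-0.1, -0.1, 1.0]
grip_width: 0.3
grasp_force: 0.7
```

```bash
python3 -m inch '[{"ax":0,"ay":0,"az":0,"x":0,"y":0,"z":0.007,"fingers":0},{"ax":0,"ay":0,"az":0,"x":0,"y":0,"z":0.014,"fingers":0},{"ax":0,"ay":0,"az":0,"x":0,"y":0,"z":0.019,"fingers":0}]'
```

```text
time_s: 3.55
position: [453.0, 185.6, 112.6]
eef_rot: [[-0.928, 0.373, -0.0], [0.373, 0.928, -0.0], [0.0, -0.0, -1.0]]
contact_force: [-0.6, 0.5, 2.8]
grip_width: 0.5
grasp_force: 1.5
```

```bash
python3 -m inch '[{"ax":0,"ay":0,"az":0,"x":0,"y":0,"z":0.002,"fingers":0},{"ax":0,"ay":0,"az":0,"x":0,"y":0,"z":0.002,"fingers":0}]'
```

```text
time_s: 3.8
position: [452.9, 185.6, 112.1]
eef_rot: [[-0.928, 0.373, -0.0], [0.373, 0.928, -0.0], [0.0, -0.0, -1.0]]
contact_force: [-0.5, -0.3, 1.9]
grip_width: 0.3
grasp_force: 0.8
```

```bash
python3 -m inch '[{"ax":0,"ay":0,"az":0,"x":0,"y":0,"z":0.002,"fingers":0},{"ax":0,"ay":0,"az":0,"x":0,"y":0,"z":0.002,"fingers":0}]'
```

```text
time_s: 4.05
position: [453.0, 185.6, 111.8]
eef_rot: [[-0.928, 0.373, -0.0], [0.373, 0.928, -0.0], [0.0, -0.0, -1.0]]
contact_force: [-0.1, -0.2, 2.3]
grip_width: 0.6
grasp_force: 1.0
```

```bash
python3 -m inch '[{"ax":0,"ay":0,"az":0,"x":0,"y":0,"z":0.0015,"fingers":0},{"ax":0,"ay":0,"az":0,"x":0,"y":0,"z":0.0015,"fingers":0}]'
```

```text
time_s: 4.3
position: [453.0, 185.6, 111.5]
eef_rot: [[-0.928, 0.373, -0.0], [0.373, 0.928, -0.0], [0.0, -0.0, -1.0]]
contact_force: [0.7, -0.2, 2.2]
grip_width: 0.4
grasp_force: 1.1
```

```bash
python3 -m inch '[{"ax":0,"ay":0,"az":0,"x":0,"y":0,"z":0.0015,"fingers":0},{"ax":0,"ay":0,"az":0,"x":0,"y":0,"z":0.0015,"fingers":0}]'
```

```text
time_s: 4.55
position: [453.0, 185.6, 111.2]
eef_rot: [[-0.928, 0.373, 0.0], [0.373, 0.928, -0.0], [-0.0, -0.0, -1.0]]
contact_force: [-0.5, 0.2, 1.4]
grip_width: 0.4
grasp_force: 1.1
```

```bash
python3 -m inch '[{"ax":0,"ay":0,"az":0,"x":0,"y":0,"z":0.0015,"fingers":0},{"ax":0,"ay":0,"az":0,"x":0,"y":0,"z":0.0015,"fingers":0}]'
```

```text
time_s: 4.8
position: [453.0, 185.6, 110.9]
eef_rot: [[-0.928, 0.373, -0.0], [0.373, 0.928, -0.0], [0.0, -0.0, -1.0]]
contact_force: [0.7, -0.1, 2.4]
grip_width: 0.7
grasp_force: 1.1
```

```bash
python3 -m inch '[{"ax":0,"ay":0,"az":0,"x":0,"y":0,"z":0.0015,"fingers":0},{"ax":0,"ay":0,"az":0,"x":0,"y":0,"z":0.003,"fingers":0},{"ax":0,"ay":0,"az":0,"x":0,"y":0,"z":0.003,"fingers":0}]'
```

```text
time_s: 5.18
position: [453.1, 185.6, 110.5]
eef_rot: [[-0.928, 0.373, 0.0], [0.373, 0.928, 0.0], [-0.0, 0.0, -1.0]]
contact_force: [-0.7, -0.1, 5.0]
grip_width: 0.4
grasp_force: 2.4
```

```bash
python3 -m inch '[{"ax":0,"ay":0,"az":0,"x":0,"y":0,"z":0.0015,"fingers":0},{"ax":0,"ay":0,"az":0,"x":0,"y":0,"z":0.0025,"fingers":0},{"ax":0,"ay":0,"az":0,"x":0,"y":0,"z":0.0025,"fingers":0}]'
python3 - <<'E'
from h import *
f=optics.grab_frame('side'); cv2.imwrite('pics/s2.png',cv2.resize(f['image'][140:310,200:420],None,fx=3.5,fy=3.5,interpolation=2)[:,:,::-1])
E
```

```text
time_s: 5.55
position: [453.3, 185.7, 110.4]
eef_rot: [[-0.928, 0.373, 0.001], [0.373, 0.928, 0.0], [-0.001, 0.001, -1.0]]
contact_force: [-0.6, -0.7, 8.8]
grip_width: 0.1
grasp_force: 4.6
```

View pics/s2.png

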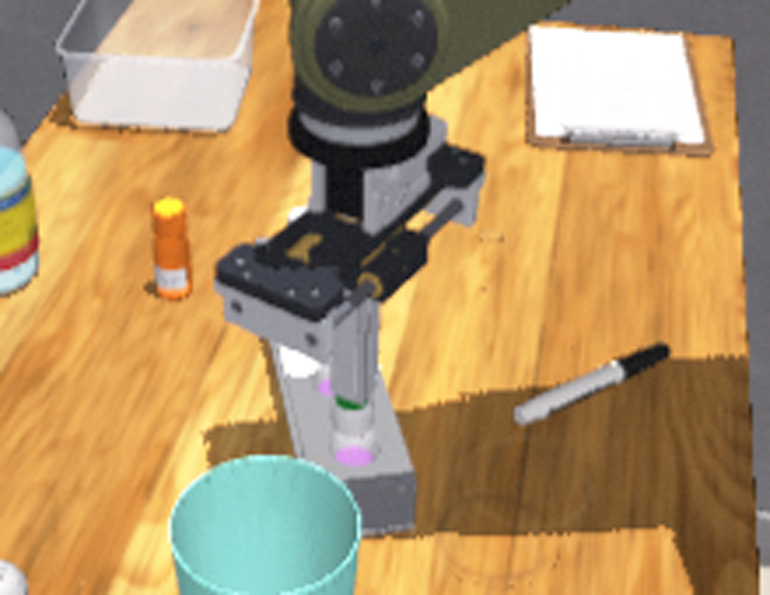

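The side view shows the fingertips on the green cap, seated against the stop: force rises to 9 N at TCP 110.4. Lifting and going over to yellow.

```bash
python3 -m inch '[{"ax":0,"ay":0,"az":0,"x":0,"y":0,"z":-0.2,"fingers":0},{"ax":0,"ay":0,"az":0,"x":-0.2,"y":-0.2,"z":-0.2,"fingers":0},{"ax":0,"ay":0,"az":0,"x":-0.4,"y":-0.4,"z":-0.2,"fingers":0},{"ax":0,"ay":0,"az":0,"x":-0.467,"y":-0.472,"z":-0.2,"fingers":0},{"ax":0,"ay":0,"az":0,"x":-0.467,"y":-0.472,"z":-0.2,"fingers":0}]'
python3 - <<'E'
from h import *
s=telemetry.observe(); p=np.array(s['position']); print(p,s['grip_width'],s['time_s'])
F=optics.grab_frame('wrist'); T=np.array(F['cam_to_world'])
for n,t in dict(yellow=(504.5,62.8,95),blue=(475.4,124,95),green=(453,185.5,86.5)).items():
    c=T[:3,:3].T@(np.array(t)-T[:3,3]); print(n,'px',F['fx']*c[0]/c[2]+F['cx'],F['fy']*c[1]/c[2]+F['cy'])
cv2.imwrite('pics/w3.png',F['image'][:,:,::-1])
E
```

```text
time_s: 6.22
position: [504.4, 62.7, 149.4]
eef_rot: [[-0.927, 0.374, -0.001], [0.374, 0.927, 0.0], [0.001, -0.0, -1.0]]
contact_force: [0.3, 0.2, 0.6]
grip_width: 0.4
grasp_force: 0.0
[504.37721912  62.66764114 149.43137321] 0.41490331296357186 6.225
yellow px 278.4569497045189 237.12129927357597
blue px 352.63042668962856 160.1213259744464
green px 432.71749341218623 86.89929838079838
```

View pics/w3.png

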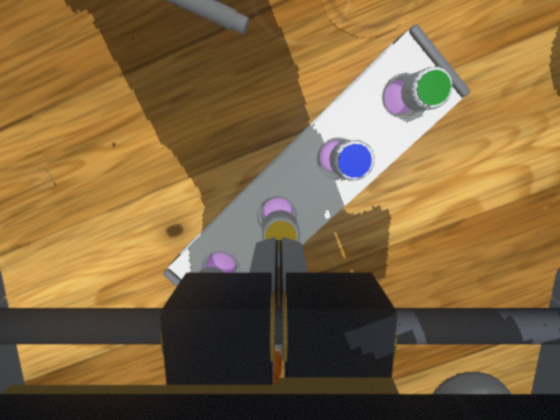

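Wrist view: yellow cap at (281,233) directly under the tips, blue at (354,160), green at (433,88), all as predicted. Pressing yellow.

```bash
python3 -m inch '[{"ax":0,"ay":0,"az":0,"x":0,"y":0,"z":0.1,"fingers":0},{"ax":0,"ay":0,"az":0,"x":0,"y":0,"z":0.139,"fingers":0},{"ax":0,"ay":0,"az":0,"x":0,"y":0,"z":0.152,"fingers":0},{"ax":0,"ay":0,"az":0,"x":0,"y":0,"z":0.165,"fingers":0},{"ax":0,"ay":0,"az":0,"x":0,"y":0,"z":0.175,"fingers":0}]'
```

```text
time_s: 6.9
position: [504.8, 63.3, 115.4]
eef_rot: [[-0.928, 0.372, 0.001], [0.372, 0.928, 0.0], [-0.001, 0.0, -1.0]]
contact_force: [-0.7, -0.7, 3.3]
grip_width: 0.3
grasp_force: 1.7
```

```bash
python3 -m inch '[{"ax":0,"ay":0,"az":0,"x":0,"y":0,"z":0.006,"fingers":0},{"ax":0,"ay":0,"az":0,"x":0,"y":0,"z":0.012,"fingers":0},{"ax":0,"ay":0,"az":0,"x":0,"y":0,"z":0.016,"fingers":0},{"ax":0,"ay":0,"az":0,"x":0,"y":0,"z":0.018,"fingers":0},{"ax":0,"ay":0,"az":0,"x":0,"y":0,"z":0.018,"fingers":0}]'
```

```text
time_s: 7.52
position: [504.4, 63.2, 111.2]
eef_rot: [[-0.928, 0.373, -0.0], [0.373, 0.928, -0.0], [0.0, -0.0, -1.0]]
contact_force: [-0.6, 0.2, 2.4]
grip_width: 0.6
grasp_force: 0.9
```

```bash
python3 -m inch '[{"ax":0,"ay":0,"az":0,"x":0,"y":0,"z":0.0015,"fingers":0},{"ax":0,"ay":0,"az":0,"x":0,"y":0,"z":0.003,"fingers":0},{"ax":0,"ay":0,"az":0,"x":0,"y":0,"z":0.003,"fingers":0}]'
```

```text
time_s: 7.9
position: [504.4, 63.2, 110.6]
eef_rot: [[-0.928, 0.373, -0.0], [0.373, 0.928, -0.0], [0.0, -0.0, -1.0]]
contact_force: [0.3, -0.1, 3.1]
grip_width: 0.1
grasp_force: 1.1
```

```bash
python3 -m inch '[{"ax":0,"ay":0,"az":0,"x":0,"y":0,"z":0.0015,"fingers":0},{"ax":0,"ay":0,"az":0,"x":0,"y":0,"z":0.0025,"fingers":0},{"ax":0,"ay":0,"az":0,"x":0,"y":0,"z":0.0025,"fingers":0}]'
```

```text
time_s: 8.28
position: [504.7, 63.2, 110.4]
eef_rot: [[-0.928, 0.373, 0.001], [0.373, 0.928, 0.0], [-0.001, 0.0, -1.0]]
contact_force: [-0.6, 1.0, 5.7]
grip_width: 0.4
grasp_force: 2.6
```

Yellow is at the same stop height (110.4, 5.7 N). Going to blue.

```bash
python3 -m inch '[{"ax":0,"ay":0,"az":0,"x":0,"y":0,"z":-0.2,"fingers":0},{"ax":0,"ay":0,"az":0,"x":0.15,"y":0.14,"z":-0.2,"fingers":0},{"ax":0,"ay":0,"az":0,"x":0.248,"y":0.228,"z":-0.2,"fingers":0},{"ax":0,"ay":0,"az":0,"x":0.248,"y":0.228,"z":-0.1,"fingers":0},{"ax":0,"ay":0,"az":0,"x":0.248,"y":0.228,"z":-0.06,"fingers":0}]'
```

```text
time_s: 8.9
position: [474.8, 124.1, 121.1]
eef_rot: [[-0.928, 0.372, -0.002], [0.372, 0.928, -0.0], [0.001, -0.001, -1.0]]
contact_force: [0.3, -0.2, -0.6]
grip_width: 0.6
grasp_force: 0.0
```

```bash
python3 -m inch '[{"ax":0,"ay":0,"az":0,"x":0,"y":0,"z":0.013,"fingers":0},{"ax":0,"ay":0,"az":0,"x":0,"y":0,"z":0.026,"fingers":0},{"ax":0,"ay":0,"az":0,"x":0,"y":0,"z":0.038,"fingers":0},{"ax":0,"ay":0,"az":0,"x":0,"y":0,"z":0.048,"fingers":0},{"ax":0,"ay":0,"az":0,"x":0,"y":0,"z":0.054,"fingers":0}]'
```

```text
time_s: 9.52
position: [475.4, 124.0, 111.3]
eef_rot: [[-0.928, 0.373, 0.0], [0.373, 0.928, 0.0], [-0.0, 0.0, -1.0]]
contact_force: [-0.8, 0.5, 2.8]
grip_width: 0.5
grasp_force: 1.5
```

```bash
python3 -m inch '[{"ax":0,"ay":0,"az":0,"x":0,"y":0,"z":0.002,"fingers":0},{"ax":0,"ay":0,"az":0,"x":0,"y":0,"z":0.004,"fingers":0},{"ax":0,"ay":0,"az":0,"x":0,"y":0,"z":0.005,"fingers":0},{"ax":0,"ay":0,"az":0,"x":0,"y":0,"z":0.005,"fingers":0}]'
```

```text
time_s: 10.02
position: [475.5, 124.0, 110.5]
eef_rot: [[-0.928, 0.373, 0.0], [0.373, 0.928, 0.0], [-0.0, 0.0, -1.0]]
contact_force: [0.3, -0.9, 5.7]
grip_width: 0.6
grasp_force: 2.5
```

Blue is at the stop too. Lifting straight up, clear of everything, then checking.

```bash
python3 -m inch '[{"ax":0,"ay":0,"az":0,"x":0,"y":0,"z":-0.2,"fingers":0},{"ax":0,"ay":0,"az":0,"x":0.1,"y":0.2,"z":-0.5,"fingers":0},{"ax":0,"ay":0,"az":0,"x":0.3,"y":0.3,"z":-0.6,"fingers":0},{"ax":0,"ay":0,"az":0,"x":0.4,"y":0.3,"z":-0.6,"fingers":0},{"ax":0,"ay":0,"az":0,"x":0.4,"y":0.3,"z":-0.6,"fingers":0}]'
python3 - <<'E'
from h import *
a=optics.grab_frame('side')['image'][170:310,200:420]; b=optics.grab_frame('wrist')['image']
a=cv2.resize(a,(400,255),interpolation=2); b=cv2.resize(b,(400,300))[:255]
cv2.imwrite('pics/end.png',np.hstack([a,b])[:,:,::-1])
E
```

```text
time_s: 10.65
position: [422.5, 209.4, 229.5]
eef_rot: [[-0.929, 0.371, -0.001], [0.371, 0.929, -0.001], [0.001, -0.001, -1.0]]
contact_force: [-0.4, 0.0, -0.2]
grip_width: 0.4
grasp_force: 0.0
```

View pics/end.png

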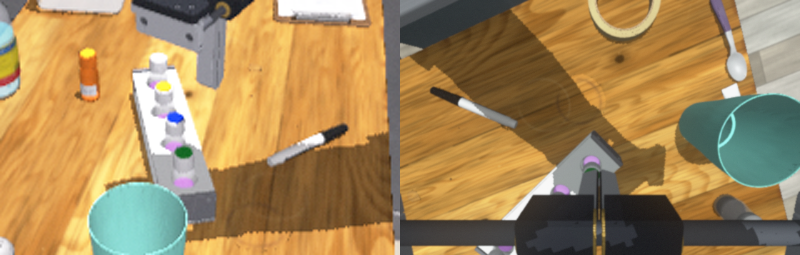

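The side view shows all four vials upright with their caps level: plain (158,62), yellow (163,87), blue (175,118), green (183,153). The arm is clear and the bystanders in view have not moved. Handing in.

```bash
python3 -c "
from workcell import arm
print(arm.sign_off())"
```

```text
the job is handed in; nothing more can be done
None
```

I pressed the green, yellow and blue caps home in that order, each down to the stop at under 10 N in the readings, and handed the job in at about 11 s with the arm clear; no verdict was returned.

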